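# Start the decorating turntable in the right order

## Robot

A 6-joint arm with a two-finger parallel gripper is mounted at the origin on the work surface. World frame = base frame: x ahead of the robot, y to its left, z up, the work surface at z = 0. Lengths are in mm, angles in degrees, forces in N, time in s.
With the tool pointing down it reaches from about 300 to 875 mm from the base axis. Payload 6.4 kg.
Tool frame: the origin (TCP) lies on the mounting face of the last link; the fingertips stand 173 mm ahead of it and the grasp point (between the pads) lies 155 mm ahead of it; z points along the fingers, y is the line along which they close (so a half turn about z gives the same grasp; the last joint's range is limited). The gripper opens to 85 mm and grips with 20 to 120 N. Pads are 22 mm wide; open, the fingers measure 114 mm over their backs; the gripper's body (76 mm by 85 mm) begins 54 mm behind the grasp point. The pads swing forward as they close: fully open they stand 13 mm farther back than shut.
Start: joints at [-86.82, 10.359, 92.074, -0, 77.567, -11.82], TCP at [148.837, -555.419, 404.688] pointing down, gripper open.
Joint ranges: [-171.53, 171.53], [-51.25, 118.39], [17.06, 147.69], [-65.23, 245.23], [0, 150.52], [-178.68, 178.68]. Speed limits (degrees/s): [147.25, 147.25, 172.46, 180, 180, 180].

## Interface

Orientations are given as a 3x3 rotation matrix whose columns are the frame's x, y, z axes.
In Python, from rig import status, get_image, r, nets gives the robot as it stands. The module is installed in compiled form; this text tells all that it offers.
- The arm moves only by the tool send_rows, never from a script. Its argument "increments" is text: rows parted by semicolons, each of 7 numbers parted by spaces: the shift along the tool's x, y, z in m, then the turn, a rotation vector about the tool's x, y, z in rad, then the gripper command: -1 is fully open, 1 is shut, values between are in proportion. A call has 1 to 8 rows; each row shifts and turns the commanded pose from where the row before left it, along the tool's axes as they then stand; what a row does not reach is not made up. A row lasts 1/8 s, in which the tool goes at most 62.5 mm and 10.7 degrees, less where a joint would pass 70% of its speed; a pose out of reach is approached as far as the arm can. A call with a gripper value outside its range is refused whole. The fingers move at their own pace and stop on an object; "force" is the grip in N (left out, the last holds). Time passes only in rows, so rows that do not move let the fingers close. It gives the time, the measured TCP pose, the force, the opening and the grip force at its end, in the units of the state.
- status.get_state(): the state, without advancing time (a new reading comes with each control period).
- get_image(name): name is "scene" or "top"; returns a dict with "img" (384x512x3 uint8, red, green, blue), "intrinsics" (3x3 intrinsics, pixels), "k1" (the pictures are not rectified: a ray, as slopes to the right and down, at radius r is drawn at 1 + k1 r^2 times it, then the intrinsics apply), "world_to_cam" (4x4, takes a point from world to camera coordinates). Camera axes: x right, y up, looking along -z (the intrinsics and any distortion apply to the point x, -y, -z); pixel columns grow to the right and rows downward; lengths in mm; the calibration is good to about 2 mm. A picture is of the moment at which its call begins. There is no depth.
- r.hand_in(): hands the job in; it is judged then, once.
Trained networks look in the newest picture that a camera, given by its name, has taken for a name from the list of things; names that differ only in an ending like _2 or _b are one class to them, and where a whole thing is asked for, a point or a joint stands for the part that bears it (a point fixed in the world has none). Each returns a list of dicts, best first, with "score" (0 to 1); they miss things now and then, are a little off and sometimes report something else, mostly with a low value. They report only what shows in the picture. A call takes as long as a camera call. They do not tell look-alikes from the thing itself.
- nets.spot_in(thing, camera): "point" ([x, y, z] in mm, in world coordinates, good to about 4 mm: the middle of the surface that is visible of it).
- nets.outline_of(thing, camera): "pixels" (384x512 bool, what is visible of it).
The state is a dict: "time": time; "joint_positions": joint angles; "joint_vel": joint speeds; "tau": joint torques, N m; "tool_pos": TCP position; "orientation": TCP orientation; "contact_force": force on the tool from outside, world axes, zero at the start; "ft_torque": the same for the moment, N m; "width": finger opening in mm; "finger_force": force on a finger pad.
Only numpy, scipy, OpenCV 4.12 (cv2) and the standard library are available. Lean on these libraries where they do the work, as an engineer would, in place of code of your own. Each camera call takes 0.05 s, during which the arm holds its last target. There are 200 camera calls.

## Task

Start the turntable for the cup that stands on it by pressing its controls with the fingertips in this order: first press the raised half of the big rocker on the mains box right down so that it is on, then push the square key of the extractor box fully in (it stays in), and last press the small flat start button of the two-button station all the way down and let it spring back. Do not press a later control before the one ahead of it is done, and do not press the mushroom-shaped stop. Nothing is to be picked up: leave the cups, jar, plaster form, brush and scraper where they are.

Things in the scene. Friction and masses are not known exactly. Their poses are not given: they have to be found in the camera images.
- mains_box: mains switch box, white, fixed to the table, 130 (its x) x 90 (its y) x 50 mm high, with one large dark rocker 72 x 38 mm in the middle of its top. Origin: centre of its underside; z up, x away from the robot (turned up to 0.45 rad)
- rocker (a joint): rocker of the mains box, rad: 0 = off (the half towards the box's +x stands up, slanting 0.4 rad, its far edge about 25 mm above the box top), 0.4 = fully on (that half lies level, 10 mm above the box top, and the other half stands up). It hinges about a line along the box's y, 60 mm above the table over the box's origin, and stays where it is left; about 3 N on the raised half moves it, and at 0.4 it meets a hard stop
- rocker_pad (a point): point on the top face of the rocker half that stands up when off (a pad 36 mm long from the hinge, 38 mm wide), 24 mm from the hinge; it moves with the rocker. This is where to press: about 69 mm above the table when off, 60 mm when fully on
- extractor_box: extractor switch box, white, fixed to the table, 100 x 100 x 60 mm high, with one square dark key in the middle of its top. Origin: centre of its underside; z up, x away from the robot (turned up to 0.45 rad)
- key (a joint): square key of the extractor box, m: 0 = out, 0.008 = fully in (hard stop). It has no return spring: about 4 N pushes it down and it stays where it is left
- key_top (a point): centre of the top face of the square key (38 x 38 mm), 76 mm above the table when out, 68 mm when fully in; moves with the key
- wheel_station: two-button station of the turntable, white, fixed to the table, 80 (its x) x 160 (its y) x 55 mm high; the small flat start button is 40 mm from the middle towards its +y, the mushroom stop 40 mm towards its -y. Origin: centre of its underside; z up, x away from the robot (turned up to 0.45 rad)
- start (a joint): start button, m: 0 = up, 0.006 = all the way down (hard stop); springs back by itself, 1.5 N to begin to move and 5 N all the way down
- start_top (a point): centre of the flat top of the round start button (28 mm wide), 67 mm above the table when up; moves with the button
- stop (a joint): mushroom stop button, m: 0 = up, 0.006 = all the way down; sprung like the start button. Not to be pressed
- stop_top (a point): centre of the top of the mushroom stop head (46 mm wide), 85 mm above the table
- wheel_cup: unfired clay cup, 86 mm wide, 75 mm high, standing loose on the turntable. Origin: centre of its foot. To be left alone
- cup_a: unfired clay cup, 86 mm wide, 75 mm high, loose, on the table. Origin: centre of its foot. To be left alone
- cup_b: unfired clay cup, 78 mm wide, 68 mm high, loose, on the table. Origin: centre of its foot. To be left alone
- cup_c: unfired clay cup, 78 mm wide, 68 mm high, loose, on the table, nearest the robot. Origin: centre of its foot. To be left alone
- jar: closed glass jar, 68 mm wide, 85 mm high, loose. Origin: centre of its underside. To be left alone
- brush: brush 170 mm long lying on the table, loose. Origin on its underside, its x axis along the handle. To be left alone
- scraper: wooden-handled spatula 190 mm long lying on the table, loose. Origin on its underside, its x axis along the handle. To be left alone
- cone: small plaster form, 60 mm wide, 64 mm high, loose. Origin: centre of its underside. To be left alone
Things that resemble listed ones, but are neither listed nor needed, are in the scene too. Leave any turquoise look-alike of the mains_box alone. Leave any green look-alike of the wheel_station alone.

How it is judged:
By the outcome, as a careful person would: the job done as asked, in the order asked, and still so for the second after the job is handed in, with the robot touching nothing.
It also fails if it takes over 45 s, if anything falls off the work surface, if the arm or the gripper's body presses on something with over 40 N, if the wrist force passes 120 N, or if a joint passes its speed limit or range.

## Working session

There is one attempt and no reset: what is moved stays moved. The work goes in short steps, Python scripts to look and compute and a tool call to move; the robot and the scene stay as the last step left them, time stands still between calls to the robot, and variables do not carry over. Pictures are saved under pics/ and viewed, at most 10 in all, crops included, and the job is handed in when it is done.

Besides the shell and the picture viewer there is one more tool, called after "Request:" by a JSON object that holds its "api" and its "payload", one argument or row to a line. send_rows: Moves the arm, as the interface text tells. Its arguments: {"type":"object","properties":{"increments":{"type":"string"},"force":{"type":"number"}},"required":["increments"]}

```bash
mkdir -p pics
cat > h.py <<'E'
import numpy as np,cv2
from rig import status,get_image,r,nets
def ray(im,uv):
    K=np.array(im["intrinsics"]);k=im["k1"];T=np.array(im["world_to_cam"])
    d=np.array([(uv[0]-K[0,2])/K[0,0],(uv[1]-K[1,2])/K[1,1]]);s=d.copy()
    for _ in range(20): s=d/(1+k*(s@s))
    R=T[:3,:3];return -R.T@T[:3,3],R.T@np.array([s[0],-s[1],-1])
def at(im,uv,z):
    o,d=ray(im,uv);return o+d*(z-o[2])/d[2]
def proj(im,p):
    T=np.array(im["world_to_cam"]);K=np.array(im["intrinsics"]);c=T[:3,:3]@np.array(p)+T[:3,3]
    s=np.array([c[0],-c[1]])/-c[2];s=s*(1+im["k1"]*(s@s));return K[0,0]*s[0]+K[0,2],K[1,1]*s[1]+K[1,2]
E
python3 - <<'E'
from h import *
for n in("scene","top"):
    im=get_image(n);cv2.imwrite(f"pics/{n}0.png",cv2.resize(im["img"][...,::-1],(800,600),interpolation=cv2.INTER_CUBIC))
    for t in("mains_box","rocker_pad","extractor_box","key_top","wheel_station","start_top","stop_top"):
        print(n,t,[(np.round(q["point"]).tolist(),round(q["score"],2),np.round(proj(im,q["point"])).tolist()) for q in nets.spot_in(t,n)])
s=status.get_state();print(s)
E
```

```text
scene mains_box [([527.0, 270.0, 48.0], 0.73, [310.0, 241.0]), ([334.0, 374.0, 53.0], 0.6, [370.0, 231.0]), ([605.0, 34.0, 59.0], 0.59, [249.0, 213.0])]
scene rocker_pad [([504.0, 253.0, 63.0], 0.57, [312.0, 232.0]), ([311.0, 366.0, 59.0], 0.47, [373.0, 226.0])]
scene extractor_box [([605.0, 32.0, 59.0], 0.84, [248.0, 212.0]), ([376.0, 37.0, 48.0], 0.45, [295.0, 190.0])]
scene key_top []
scene wheel_station [([611.0, -440.0, 58.0], 0.86, [179.0, 157.0]), ([567.0, -215.0, 55.0], 0.81, [217.0, 178.0]), ([439.0, -466.0, 60.0], 0.58, [208.0, 141.0])]
scene start_top [([798.0, 18.0, 142.0], 0.7, [199.0, 216.0])]
scene stop_top [([542.0, -274.0, 82.0], 0.4, [214.0, 163.0]), ([593.0, -502.0, 86.0], 0.4, [174.0, 144.0])]
top mains_box [([314.0, 360.0, 51.0], 0.82, [163.0, 261.0]), ([496.0, 252.0, 49.0], 0.57, [194.0, 212.0])]
top rocker_pad [([501.0, 252.0, 64.0], 0.74, [193.0, 210.0]), ([311.0, 364.0, 59.0], 0.69, [162.0, 261.0])]
top extractor_box [([584.0, 12.0, 63.0], 0.57, [257.0, 188.0]), ([550.0, -241.0, 53.0], 0.33, [323.0, 196.0])]
top key_top [([553.0, -244.0, 56.0], 0.7, [324.0, 1
[... 550 characters left out ...]
659078e+01, -1.18218159e+01]), 'joint_vel': array([-0.03037034,  0.00470517, -0.08740158, -0.05848638,  0.04996106,
        0.06972358]), 'tau': array([-1.38542022e-03, -4.44783032e+01, -3.51671612e+01, -2.87538051e-04,
        6.67975473e-04,  1.84020138e-05]), 'tool_pos': array([ 148.84094164, -555.42621319,  404.73142359]), 'orientation': array([[ 9.65917526e-01,  2.58850022e-01,  6.60398496e-06],
       [ 2.58850021e-01, -9.65917521e-01, -9.24396207e-05],
       [-1.75490930e-05,  9.09984914e-05, -9.99999996e-01]]), 'contact_force': array([ 0.20213303,  0.25289243, -0.3424606 ]), 'ft_torque': array([-0.02355815, -0.04106678, -0.00745704]), 'finger_force': 0.0, 'width': 85.34759035570613}
```

View pics/scene0.png

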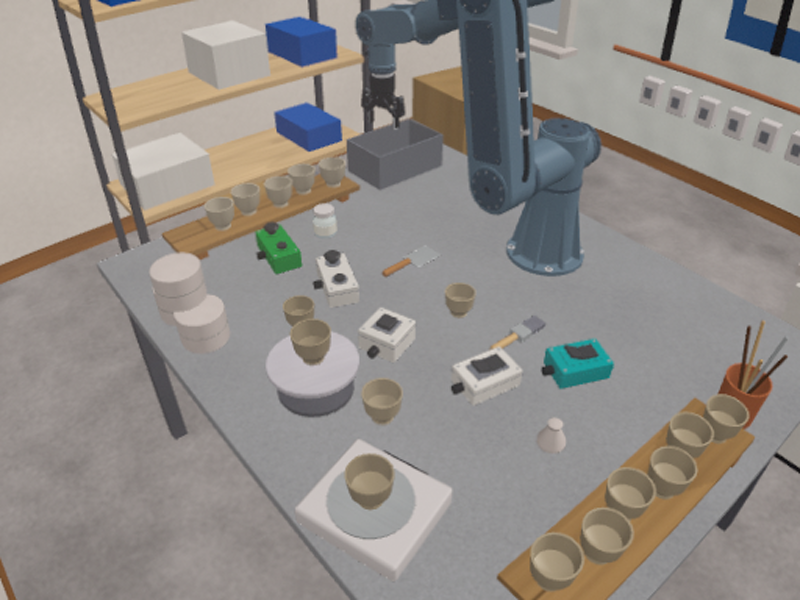

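View pics/top0.png

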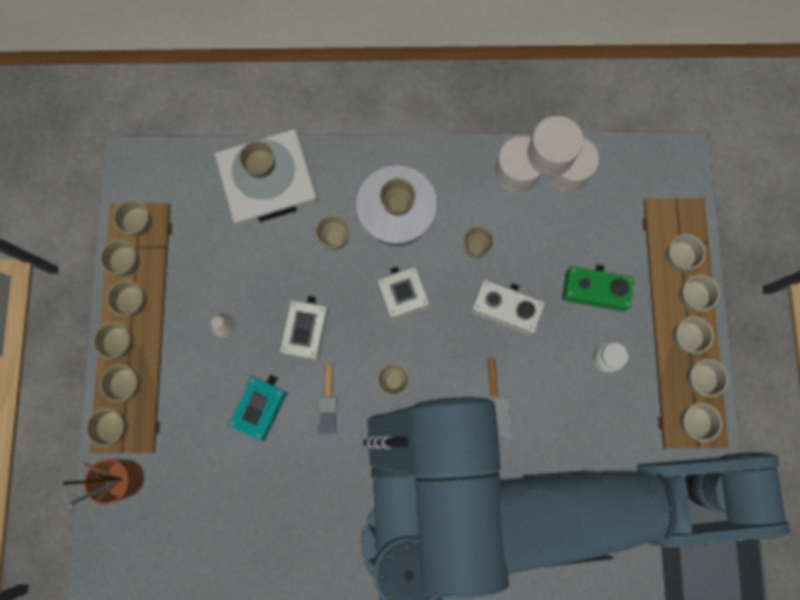

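Scene (800x600 pictures): the candidates in the top view are mains white (303,329) vs turquoise (258,408); extractor white (403,292), with no twin; station white (508,306) vs green (598,288). Start is the small dark button at (493,299), and the mushroom stop is at (526,310). I choose the white ones. Next I fit their poses and check them in a crop.

```bash
cat > fit.py <<'E'
from h import *
from scipy.optimize import minimize
S=4
boxes={"mains_box":((130,90,50),(500,252)),"extractor_box":((100,100,60),(590,20)),"wheel_station":((80,160,55),(553,-243))}
ims={n:get_image(n) for n in("scene","top")}
def corners(p,d,zs):
    c,s=np.cos(p[2]),np.sin(p[2])
    return [(p[0]+c*a*d[0]/2-s*b*d[1]/2,p[1]+s*a*d[0]/2+c*b*d[1]/2,z) for z in zs for a,b in((1,1),(1,-1),(-1,-1),(-1,1))]
def sil(im,p,d):
    q=np.array([proj(im,c) for c in corners(p,d,(0,d[2]))])
    m=np.zeros((384,512),np.uint8);h=cv2.convexHull(np.round(q*16).astype(np.int32).reshape(-1,1,2))
    M=np.zeros((384*S,512*S),np.uint8);cv2.fillConvexPoly(M,h*S,1,shift=4)
    return cv2.resize(M.astype(np.float32),(512,384),interpolation=cv2.INTER_AREA)
out={}
def run(cams):
  for n,(d,g) in boxes.items():
    T={}
    for c in cams:
        best=None
        for q in nets.outline_of(n,c):
            m=np.array(q["pixels"]);v,u=np.nonzero(m)
            w=at(ims[c],(u.mean(),v.mean()),d[2])
            e=np.hypot(w[0]-g[0],w[1]-g[1])
            if e<60 and(best is None or e<best[0]): best=(e,m,q["score"])
        if best is not None: T[c]=cv2.morphologyEx(best[1].astype(np.uint8),cv2.MORPH_OPEN,np.ones((7,7))).astype(np.float32)
    f=lambda p:sum(np.abs(sil(ims[c],(p[0],p[1],p[2]/100),d)-t).sum()/t.sum() for c,t in T.items())
    b=min((minimize(f,[g[0],g[1],a],method="Nelder-Mead",options=dict(initial_simplex=[[g[0],g[1],a],[g[0]+20,g[1],a],[g[0],g[1]+20,a],[g[0],g[1],a+15]],xatol=.1,fatol=1e-4)) for a in(-40,-20,0,20,40)),key=lambda o:o.fun) if T else None
    if b is not None: print(cams,n,list(T),np.round(b.x,1),round(b.fun,3)); out[n]=(b.x[0],b.x[1],b.x[2]/100)
if __name__=="__main__":
  run(["scene"]);run(["top"]);run(["scene","top"])
  tiles=[]
  for n,(d,g) in boxes.items():
    p=out[n];c,s=np.cos(p[2]),np.sin(p[2])
    loc={"mains_box":(22,0,69),"extractor_box":(0,0,76),"wheel_station":(0,40,67)}[n]
    w=(p[0]+c*loc[0]-s*loc[1],p[1]+s*loc[0]+c*loc[1],loc[2]);print(n,"target",np.round(w,1))
    col=[]
    for cam in("top","scene"):
      im=ims[cam];u0,v0=np.array(proj(im,(p[0],p[1],d[2])));x0,y0=int(u0-32),int(v0-32)
      t=cv2.resize(im["img"][y0:y0+64,x0:x0+64,::-1],(264,264),interpolation=cv2.INTER_CUBIC);f=264/64
      P=lambda q:tuple(int(round((a-b+.5)*f)) for a,b in zip(proj(im,q),(x0,y0)))
      k=corners(p,d,(d[2],))
      for i in range(4): cv2.line(t,P(k[i]),P(k[(i+1)%4]),(0,255,0),1)
      cv2.drawMarker(t,P(w),(0,0,255),cv2.MARKER_CROSS,12,1)
      if n=="wheel_station": cv2.drawMarker(t,P((p[0]+s*40,p[1]-c*40,85)),(255,0,255),cv2.MARKER_CROSS,12,1)
      col.append(t)
    tiles.append(np.vstack(col))
  cv2.imwrite("pics/fit.png",np.hstack(tiles))
E
python3 fit.py
```

```text
['scene'] mains_box ['scene'] [505.2 255.7 -16.6] 0.083
['scene'] extractor_box ['scene'] [593.8  14.   41. ] 0.069
['scene'] wheel_station ['scene'] [ 554.9 -245.6  -40.6] 0.099
['top'] extractor_box ['top'] [587.9   8.9  31.1] 0.075
['top'] wheel_station ['top'] [ 549.9 -249.9  -39.5] 0.084
['scene', 'top'] mains_box ['scene'] [505.2 255.7 -16.6] 0.083
['scene', 'top'] extractor_box ['scene', 'top'] [589.2  10.1  33.1] 0.191
['scene', 'top'] wheel_station ['scene', 'top'] [ 551.4 -249.3  -40.5] 0.211
mains_box target [526.9 252.   69. ]
extractor_box target [589.2  10.1  76. ]
wheel_station target [ 567.1 -212.6   67. ]
```

View pics/fit.png

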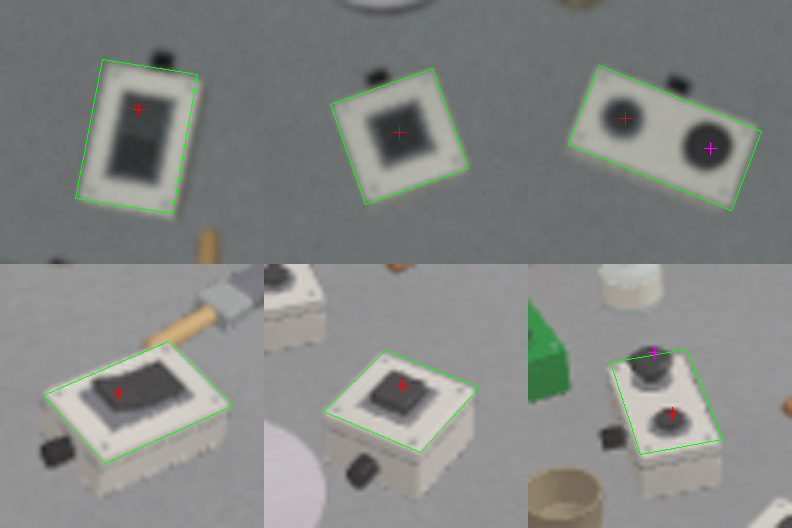

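The crop confirms all three: rocker at tile pixel (140,110), key at (399,132), start at (624,118) and the mushroom stop at (708,148). The station is the white one, and the mains fit is about 4 mm too far towards +y. Targets are rocker (525,248), key (589,10) and start (567,-213). I'm moving over with the fingers shut.

Request:
{"api": "send_rows", "payload": {
  "increments": "0.0356 -0.0424 0 0 0 0 1;0.0356 -0.0424 0 0 0 0 1;0.0356 -0.0424 0 0 0 0 1;0.0356 -0.0424 0 0 0 0 1;0.0356 -0.0424 0 0 0 0 1;0.0356 -0.0424 0 0 0 0 1;0.0356 -0.0424 0 0 0 0 1;0.0356 -0.0424 0 0 0 0 1",
  "force": 60
}}

```text
time: 2.5
tool_pos: [336.5, -152.4, 405.1]
orientation: [[0.966, 0.258, 0.001], [0.258, -0.966, -0.001], [0.001, 0.001, -1.0]]
contact_force: [0.8, -1.3, 0.9]
width: 0.1
finger_force: 0.0
```

Request:
{"api": "send_rows", "payload": {
  "increments": "0.0356 -0.0424 0 0 0 0 1;0.0356 -0.0424 0 0 0 0 1;0.0356 -0.0424 0 0 0 0 1;0.0356 -0.0424 0 0 0 0 1;0.0356 -0.0424 0 0 0 0 1;0.0356 -0.0424 0 0 0 0 1;0.0356 -0.0424 0 0 0 0 1;0.0356 -0.0424 0 0 0 0 1"
}}

```text
time: 3.5
tool_pos: [524.0, 249.2, 404.8]
orientation: [[0.966, 0.259, 0.001], [0.259, -0.966, -0.0], [0.0, 0.0, -1.0]]
contact_force: [0.2, -1.2, -0.1]
width: 0.3
finger_force: 0.0
```

Request:
{"api": "send_rows", "payload": {
  "increments": "0 0 0.04 0 0 0.145 1;0 0 0.04 0 0 0.145 1;0 0 0.04 0 0 0.145 1;0 0 0 0 0 0 1;0 0 0 0 0 0 1"
}}

```text
time: 4.12
tool_pos: [524.1, 247.4, 286.2]
orientation: [[0.986, -0.17, 0.002], [-0.17, -0.986, 0.0], [0.002, -0.001, -1.0]]
contact_force: [0.7, 0.6, 0.7]
width: 0.1
finger_force: 0.0
```

```bash
cat > look.py <<'E'
import sys
from h import *
x,y,z=map(float,sys.argv[2:5]);L=[]
for c in("scene","top"):
    im=get_image(c);u,v=map(int,proj(im,(x,y,z)));u=max(40,u);v=max(40,v)
    L.append(cv2.resize(im["img"][v-40:v+40,u-40:u+40,::-1],(400,400),interpolation=cv2.INTER_CUBIC))
cv2.imwrite(f"pics/{sys.argv[1]}.png",np.hstack(L))
s=status.get_state();print(s["time"],s["tool_pos"],s["contact_force"])
E
python3 look.py a 524 248 80
```

```text
4.225 [524.45244514 247.48922195 287.13013861] [0.39078916 0.44197978 1.00541872]
```

View pics/a.png

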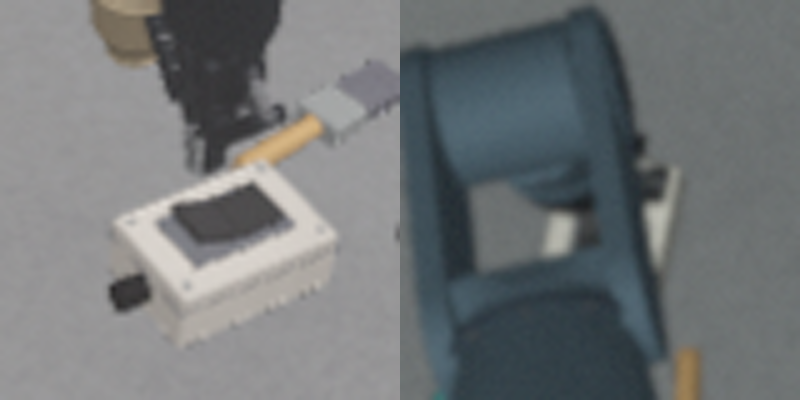

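The tip shows at tile pixel (203,168), above the raised half in the scene view. Pressing down gently now.

Request:
{"api": "send_rows", "payload": {
  "increments": "0 0 0.018 0 0 0 1;0 0 0.018 0 0 0 1;0 0 0.004 0 0 0 1;0 0 0.004 0 0 0 1;0 0 0 0 0 0 1"
}}

```text
time: 4.85
tool_pos: [523.5, 247.3, 240.4]
orientation: [[0.985, -0.172, -0.0], [-0.172, -0.985, 0.0], [-0.0, -0.0, -1.0]]
contact_force: [-0.1, -0.0, -0.1]
width: 0.3
finger_force: 0.0
```

Request:
{"api": "send_rows", "payload": {
  "increments": "0 0 0.003 0 0 0 1;0 0 0.003 0 0 0 1;0 0 0 0 0 0 1"
}}

```text
time: 5.22
tool_pos: [523.7, 247.3, 234.9]
orientation: [[0.985, -0.172, 0.001], [-0.172, -0.985, 0.0], [0.001, -0.0, -1.0]]
contact_force: [0.9, -0.4, 2.3]
width: -0.0
finger_force: 0.6
```

Request:
{"api": "send_rows", "payload": {
  "increments": "0 0 0.0015 0 0 0 1;0 0 0.0015 0 0 0 1;0 0 0 0 0 0 1"
}}

```text
time: 5.6
tool_pos: [523.8, 247.4, 233.3]
orientation: [[0.985, -0.172, 0.001], [-0.172, -0.985, 0.0], [0.001, -0.0, -1.0]]
contact_force: [-3.6, -1.0, 13.6]
width: 0.1
finger_force: 6.7
```

Request:
{"api": "send_rows", "payload": {
  "increments": "0 0 0.001 0 0 0 1;0 0 0 0 0 0 1"
}}

```text
time: 5.85
tool_pos: [523.8, 247.5, 233.3]
orientation: [[0.985, -0.172, 0.001], [-0.172, -0.985, -0.0], [0.001, -0.0, -1.0]]
contact_force: [-6.8, -2.5, 20.3]
width: 0.0
finger_force: 10.3
```

Hard stop met at tip height 60 mm. Lifting and checking.

Request:
{"api": "send_rows", "payload": {
  "increments": "0 0 -0.02 0 0 0 1;0 0 -0.05 0 0 0 1;0 0 -0.05 0 0 0 1;0 0 0 0 0 0 1"
}}

```text
time: 6.35
tool_pos: [524.8, 247.8, 356.0]
orientation: [[0.985, -0.172, 0.009], [-0.172, -0.985, 0.002], [0.008, -0.004, -1.0]]
contact_force: [-0.2, 0.2, -0.7]
width: 0.1
finger_force: 0.0
```

```bash
python3 look.py b 515 248 60
```

```text
6.45 [523.21242019 247.33286372 351.04634322] [-0.94245392 -0.69875858 -1.17115856]
```

View pics/b.png

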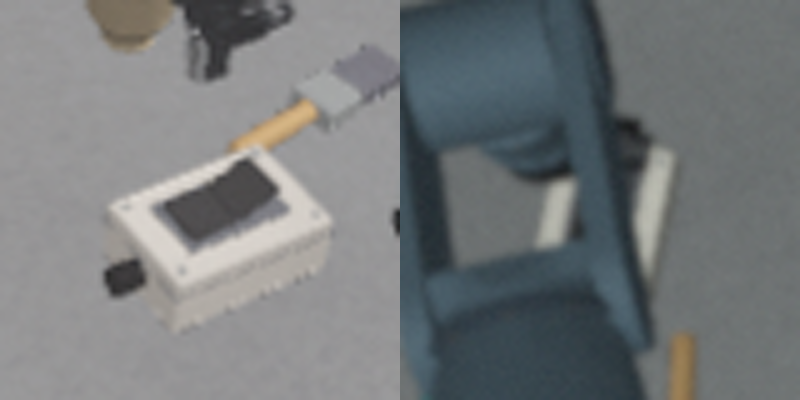

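The rocker's far half now lies level (tile ~(195,215)) and the near half stands up (~(250,185)), so it is on. Now over to the key.

Request:
{"api": "send_rows", "payload": {
  "increments": "0.0211 0.0445 0 0 0 0 1;0.0211 0.0445 0 0 0 0 1;0.0211 0.0445 0 0 0 0 1;0.0211 0.0445 0 0 0 0 1;0.0211 0.0445 0 0 0 0 1;0 0 0.03 0 0 0 1;0 0 0.03 0 0 0 1;0 0 0 0 0 0 1"
}}

```text
time: 7.45
tool_pos: [587.0, 10.1, 286.1]
orientation: [[0.985, -0.173, -0.009], [-0.173, -0.985, 0.002], [-0.009, -0.0, -1.0]]
contact_force: [0.4, 0.1, 0.4]
width: -0.2
finger_force: 0.0
```

Request:
{"api": "send_rows", "payload": {
  "increments": "0 0 0.02 0 0 0 1;0 0 0.012 0 0 0 1;0 0 0 0 0 0 1;0 0 0 0 0 0 1"
}}

```text
time: 7.95
tool_pos: [589.3, 10.0, 259.2]
orientation: [[0.985, -0.172, 0.001], [-0.172, -0.985, -0.0], [0.001, 0.0, -1.0]]
contact_force: [-0.1, 0.1, -0.2]
width: -0.0
finger_force: 0.0
```

Tip at 86 mm. The key is out at 76 and fully in at 68, which puts the TCP at 241.

Request:
{"api": "send_rows", "payload": {
  "increments": "0 0 0.007 0 0 0 1;0 0 0.003 0 0 0 1;0 0 0.003 0 0 0 1;0 0 0.002 0 0 0 1;0 0 0 0 0 0 1"
}}

```text
time: 8.57
tool_pos: [589.0, 9.9, 243.6]
orientation: [[0.985, -0.172, -0.0], [-0.172, -0.985, 0.0], [-0.0, -0.0, -1.0]]
contact_force: [-0.4, -0.1, 1.0]
width: 0.2
finger_force: 0.8
```

Request:
{"api": "send_rows", "payload": {
  "increments": "0 0 0.002 0 0 0 1;0 0 0.001 0 0 0 1;0 0 0 0 0 0 1"
}}

```text
time: 8.95
tool_pos: [589.1, 9.9, 241.4]
orientation: [[0.985, -0.172, -0.0], [-0.172, -0.985, -0.0], [-0.0, 0.0, -1.0]]
contact_force: [-4.4, 0.7, 8.9]
width: 0.0
finger_force: 4.3
```

Request:
{"api": "send_rows", "payload": {
  "increments": "0 0 0.001 0 0 0 1;0 0 0 0 0 0 1"
}}

```text
time: 9.2
tool_pos: [589.1, 10.0, 241.3]
orientation: [[0.985, -0.172, -0.0], [-0.172, -0.985, -0.0], [-0.0, 0.0, -1.0]]
contact_force: [-8.1, -0.0, 14.7]
width: 0.1
finger_force: 7.6
```

Hard stop at tip 68 mm. Lifting and looking before going on.

Request:
{"api": "send_rows", "payload": {
  "increments": "0 0 0.001 0 0 0 1;0 0 -0.02 0 0 0 1;0 0 -0.05 0 0 0 1;0 0 -0.04 0 0 0 1;0.0042 0.0559 0 0 0 0 1;0.0042 0.0559 0 0 0 0 1;0 0 0 0 0 0 1"
}}

```text
time: 10.07
tool_pos: [577.8, -105.2, 349.2]
orientation: [[0.984, -0.177, 0.001], [-0.177, -0.984, -0.001], [0.001, 0.001, -1.0]]
contact_force: [0.3, 0.4, 0.2]
width: -0.1
finger_force: 0.0
```

```bash
python3 look.py c 589 10 60
```

```text
10.175 [ 577.98328297 -102.07837176  348.71042086] [ 0.24746781  0.90252407 -0.62185784]
```

View pics/c.png

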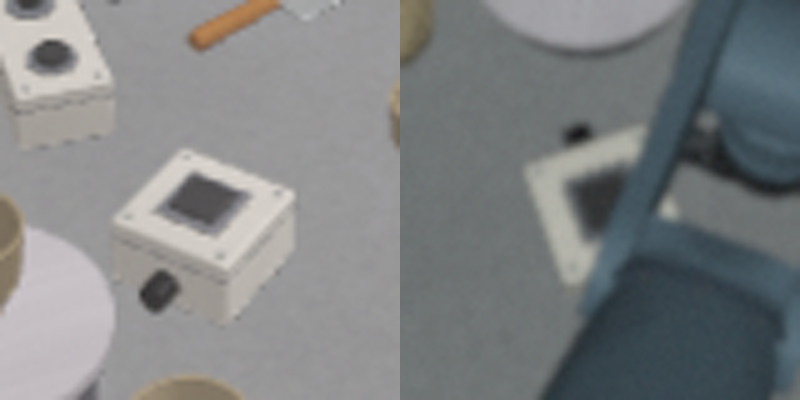

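The key now sits low and flush (tile (205,200)), so it is in. Next, the start button.

Request:
{"api": "send_rows", "payload": {
  "increments": "0.0042 0.0557 0 0 0 0 1;0.0042 0.0557 0 0 0 0 1;0 0 0.04 0 0 0 1;0 0 0.04 0 0 0 1;0 0 0.014 0 0 0 1;0 0 0 0 0 0 1;0 0 0 0 0 0 1"
}}

```text
time: 11.05
tool_pos: [568.1, -212.7, 256.6]
orientation: [[0.985, -0.171, 0.003], [-0.171, -0.985, -0.002], [0.003, 0.001, -1.0]]
contact_force: [-0.1, 0.1, 0.4]
width: 0.1
finger_force: 0.0
```

Request:
{"api": "send_rows", "payload": {
  "increments": "0 0 0.01 0 0 0 1;0 0 0.004 0 0 0 1;0 0 0.003 0 0 0 1;0 0 0.002 0 0 0 1;0 0 0 0 0 0 1"
}}

```text
time: 11.68
tool_pos: [567.1, -212.8, 235.9]
orientation: [[0.985, -0.172, -0.0], [-0.172, -0.985, 0.0], [-0.0, -0.0, -1.0]]
contact_force: [-1.1, 0.8, 4.3]
width: 0.1
finger_force: 1.9
```

Request:
{"api": "send_rows", "payload": {
  "increments": "0 0 0.002 0 0 0 1;0 0 0.001 0 0 0 1;0 0 0.001 0 0 0 1;0 0 0 0 0 0 1"
}}

```text
time: 12.18
tool_pos: [567.3, -212.8, 234.2]
orientation: [[0.985, -0.172, -0.0], [-0.172, -0.985, -0.0], [-0.0, 0.0, -1.0]]
contact_force: [-8.6, 5.4, 20.0]
width: 0.0
finger_force: 10.6
```

Bottomed out at 61 mm with 20 N. Lifting off and checking.

Request:
{"api": "send_rows", "payload": {
  "increments": "0 0 -0.01 0 0 0 1;0 0 -0.04 0 0 0 1;0 0 -0.05 0 0 0 1;0 0 -0.05 0 0 0 1;0 0 0 0 0 0 1;0 0 0 0 0 0 1"
}}

```text
time: 12.92
tool_pos: [566.9, -212.8, 381.0]
orientation: [[0.985, -0.172, -0.001], [-0.172, -0.985, 0.0], [-0.001, -0.0, -1.0]]
contact_force: [-0.1, 0.2, -0.0]
width: 0.3
finger_force: 0.0
```

```bash
python3 look.py d 567 -213 60; python3 -c "
from h import *
im=get_image('scene');cv2.imwrite('pics/e.png',cv2.resize(im['img'][...,::-1],(800,600),interpolation=cv2.INTER_CUBIC))"
```

```text
13.025 [ 566.61344034 -212.58950918  379.57710418] [-0.54151507  0.0451459  -0.18056132]
```

View pics/e.png

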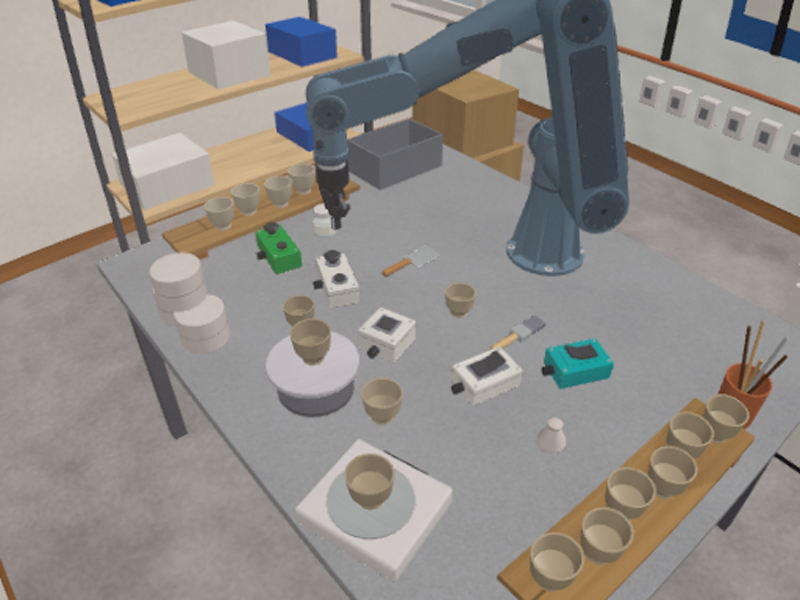

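The rocker (487,365) is on, the key (388,323) is in, the start button (339,279) is back up, and nothing else has moved. Handing in.

```bash
python3 -c "
from rig import r
print(r.hand_in())"
```

```text
the job is handed in; nothing more can be done
None
```

I pressed the rocker on, the key in and then the start button, in that order and each to its hard stop; nothing else was touched and the job is handed in at about 13 s, though the hand-in gave no verdict.

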